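# Send turned cups through the dust lock and nest them for packing

### The arm

A 6-joint arm with a two-finger parallel gripper is mounted at the origin on the work surface. World frame = base frame: x ahead of the robot, y to its left, z up, the work surface at z = 0. Lengths are in mm, angles in degrees, forces in N, time in s.
With the tool pointing down it reaches from about 275 to 750 mm from the base axis. Payload 10.2 kg.
Tool frame: the origin (TCP) lies on the centre line of the jaws, within the pads' length; the fingertips stand 25 mm ahead of it and the grasp point (between the pads) lies 6 mm ahead of it; z points along the fingers, y is the line along which they close (so a half turn about z gives the same grasp; the last joint's range is limited). The gripper opens to 85 mm and grips with 20 to 120 N. Pads are 22 mm wide; open, the fingers measure 114 mm over their backs; the gripper's body (76 mm by 85 mm) begins 54 mm behind the grasp point. The pads swing forward as they close: fully open they stand 13 mm farther back than shut.
Start: joints at [62.429, 17.928, 85.812, -0, 76.261, -12.8], TCP at [133.863, 507.653, 234.294] pointing down, gripper open.
Joint ranges: [-168.41, 168.41], [-55.51, 124.54], [10.69, 146.95], [-70.63, 250.63], [1, 178], [-165.06, 165.06]. Speed limits (degrees/s): [136.94, 136.94, 172.46, 180, 180, 180].

### API

Orientations are given as a 3x3 rotation matrix whose columns are the frame's x, y, z axes.
In Python, from workcell import ctrl gives the robot as it stands. Calls block until the motion is done:
- ctrl.move_to(position, orientation): joint-space move of the TCP to a pose.
- ctrl.move_l(position, orientation=None, max_speed=150): straight line of the TCP; orientation=None keeps the orientation; max_speed is the mean speed in mm/s.
- ctrl.move_joints(angles): joint-space move.
- ctrl.set_gripper(opening): finger opening in mm; the grip force is fixed at half the most; returns when the fingers have stopped.
- ctrl.pause(seconds).
- ctrl.ik(position, orientation): joint angles nearest the present ones, or None.
- ctrl.get_image(name): name is "side" or "top"; returns (picture, depth): 420x560x3 uint8, red, green, blue; 420x560 float32, mm along the optical axis (not along the pixel's ray), 0 where there is no reading.
- ctrl.camera_model(name): a dict with "intrinsics" (3x3 intrinsics, pixels), "k1" (the pictures are not rectified: a ray, as slopes to the right and down, at radius r is drawn at 1 + k1 r^2 times it, then the intrinsics apply), "eye" and "attitude" of the camera in the world. Camera axes: x right, y down, z forward; pixel columns grow to the right and rows downward; lengths in mm; the calibration is good to about 2 mm. A picture is of the moment at which its call begins. camera_model takes no time and is no camera call.
A pose or a line that the arm cannot do raises ctrl.Unreachable and nothing moves.
- ctrl.job_done(): hands the job in; it is judged then, once.
Readings, each from a call of its own:
- ctrl.read_time(): time.
- ctrl.read_q(): joint angles.
- ctrl.read_joint_vel(): joint speeds.
- ctrl.read_joint_torque(): joint torques, N m.
- ctrl.read_position(): TCP position.
- ctrl.read_orientation(): TCP orientation.
- ctrl.read_wrist_force(): force on the tool from outside, world axes, zero at the start.
- ctrl.read_torque(): the same for the moment, N m.
- ctrl.read_gripper_width(): finger opening in mm.
- ctrl.read_grasp_force(): force on a finger pad.
Only numpy, scipy, OpenCV 4.12 (cv2) and the standard library are available. Lean on these libraries where they do the work, as an engineer would, in place of code of your own. Each camera call takes 0.05 s, during which the arm holds its last target. There are 200 camera calls.

### The job

Pass all the turned wooden cups that stand on the carving side (right) of the bench through the dust lock in a single load: stand them upright side by side in its shuttle tray through the outer door, shut the outer door, slide the tray fully across with both doors shut, and only then open the inner door. Take the cups out on the packing side, nest them upright one inside the other in size order on the round dark board, then shut the inner door and send the empty tray back to its outer end, leaving both doors fully shut. The two doors must never be open at the same time, and the inner door may have been left ajar and the tray away from the outer end, so look first; leave the other things on the bench where they are.

Things in the scene. Friction and masses are not known exactly. Their poses are not given: they have to be found in the camera images.
- cup_a: the largest cup: a plain turned light-wood open cup, upright, 68 mm outer diameter (lowest 14 mm tapering to 60 mm), 50 mm tall, wall 4 mm, floor 5 mm thick, bore 60 mm, narrowing likewise at the foot. A nested cup stands at least 17 mm proud of the next larger. Origin: centre of its underside, z up through the mouth. May be absent (None).
- cup_b: the second cup: a plain turned light-wood open cup, upright, 54 mm outer diameter (lowest 14 mm tapering to 46 mm), 62 mm tall, wall 4 mm, floor 5 mm thick, bore 46 mm, narrowing likewise at the foot. A nested cup stands at least 17 mm proud of the next larger. Origin: centre of its underside, z up through the mouth. May be absent (None).
- cup_c: the third cup: a plain turned light-wood open cup, upright, 40 mm outer diameter (lowest 14 mm tapering to 32 mm), 74 mm tall, wall 4 mm, floor 5 mm thick, bore 32 mm, narrowing likewise at the foot. A nested cup stands at least 17 mm proud of the next larger. Origin: centre of its underside, z up through the mouth. May be absent (None).
- cup_d: the smallest cup: a plain turned light-wood open cup, upright, 26 mm outer diameter (lowest 14 mm tapering to 18 mm), 86 mm tall, wall 4 mm, floor 5 mm thick, bore 18 mm, narrowing likewise at the foot. A nested cup stands at least 17 mm proud of the next larger. Origin: centre of its underside, z up through the mouth. May be absent (None).
- lock: dust lock: fixed plywood box, 246 mm (its x) by 350 mm (its y), top edge 106 mm up, one long chamber inside (226 x 330 mm), closed on top by two clear sliding doors with a dark runner (to 126 mm up) along the far side. Origin: centre of its underside; x points away from the robot, y from the carving side (right) to the packing side (left), turned up to 7 degrees.
- outer_door (a joint): slide of the outer door, the clear lid over the carving half (-y), on the upper track (top face 122 mm up) (m): 0 shut, 0.168 fully open; grows as its handle moves to the lock's +y, the lid passing over the other half. Stays where left; friction about 1.2 N.
- outer_door_grip (a point): grip point of the outer door's handle, an upright dark wooden tab, 24 mm along the lock's x, 12 mm thick along y, overhanging the lock's front (at lock x -136 mm), standing 30 mm above the lid's top face; the point is on its middle, 10 mm below its top (142 mm up). At lock y -168 mm when shut, 0 when fully open.
- inner_door (a joint): slide of the inner door, the clear lid over the packing half (+y), on the lower track (top face 112 mm up) (m): 0 shut, 0.168 fully open; grows as its handle moves to the lock's -y, the lid passing under the outer door. Stays where left; friction about 1.2 N. May start ajar.
- inner_door_grip (a point): grip point of the inner door's handle, an upright dark wooden tab, 24 mm along the lock's x, 12 mm thick along y, overhanging the lock's front (at lock x -136 mm), standing 40 mm above its lid's top face; the point is on its middle, 10 mm below its top (142 mm up). At lock y +168 mm when shut, 0 when fully open.
- tray (a joint): shuttle tray's slide along the lock's y (m): 0 at the outer (carving) end, 0.168 at the inner (packing) end. Stays where left; friction about 1.2 N. May start anywhere between.
- tray_mid (a point): middle of the tray's floor (top face), 13 mm above the bench. The aluminium tray is 212 mm (lock's x) by 84 mm (lock's y) inside, walls and two dividers 4 mm thick standing 30 mm above its floor: a middle bay 80 mm long in x and two end bays 62 mm long centred 75 mm either side (the largest cup fits only the middle one). At lock y -84 mm at the outer end, +84 mm at the inner end.
- tray_grip (a point): grip point of the tray's handle: a vertical dark wooden post, 16 mm diameter, in front of the lock (its axis 158 mm from the lock's middle towards the robot, 35 mm from the front face), joined to the tray through a slot; the point is on the axis, 10 mm below its top, 106 mm up. Move it along the lock's y.
- board_top (a point): centre of the top face of the round dark-wood packing board, 140 mm diameter, 6 mm thick, fixed on the packing side (left).
- wax_tin: bystander: low brass wax tin, 52 mm diameter, 35 mm tall, among the cups; origin centre of underside.
- gouge1: bystander: carving gouge lying on the bench, 240 mm long along its x, 24 mm high.
- gouge2: bystander: carving gouge lying on the bench, 220 mm long along its x, 24 mm high.
- mallet: bystander: wooden mallet lying, head 76 mm diameter by 100 mm along its x (0 to 100 mm), handle 140 mm to -x.
- rosette: bystander: carved wooden disc, 84 mm diameter, 22 mm high.
- oil: bystander: amber oil bottle, 60 mm diameter, 150 mm tall, upright.
- tagbox: bystander: open cardboard box, 120 x 90 mm, 40 mm high.
- brush: bystander: brush lying along its x.
There are look-alikes about, which are no part of the job. Leave any orange or red look-alike of the cup_a alone.

How it is judged:
By the outcome, as a careful person would: the job done as asked, in the order asked, and still so for the second after the job is handed in, with the robot touching nothing.
Of cup_a, cup_b, cup_c, cup_d only 2 to 3 are there at a start; the rules pass over those that are not, and their reading is None.
At some moment in a run one of cup_a, cup_b may be knocked a few centimetres aside while the robot is not near it.
It also fails if it takes over 210 s, if anything falls off the work surface, if the arm or the gripper's body presses on something with over 40 N, if the wrist force passes 120 N, or if a joint passes its speed limit or range.

## Working session

There is one attempt and no reset: what is moved stays moved. The work goes in short steps, each a Python script; the robot and the scene stay as the last script left them, time stands still between calls to the robot, and variables do not carry over. Pictures are saved under pics/ and viewed, at most 14 in all, crops included, and the job is handed in when it is done.

```bash
ls; mkdir -p pics; cat > h.py <<'E'
import numpy as np, cv2
from workcell import ctrl
def cam(n):
    m=ctrl.camera_model(n); return np.array(m["intrinsics"]),m["k1"],np.array(m["eye"]),np.array(m["attitude"])
def slopes(n,u,v):
    K,k1,e,R=cam(n)
    d=np.array([(u-K[0,2])/K[0,0],(v-K[1,2])/K[1,1]]); s=d.copy()
    for _ in range(20): s=d/(1+k1*(s@s))
    return s
def ray(n,u,v):
    K,k1,e,R=cam(n); s=slopes(n,u,v); return e,R@np.array([s[0],s[1],1])
def onz(n,u,v,z):
    e,d=ray(n,u,v); return e+d*(z-e[2])/d[2]
def dep(n,u,v,D):
    e,d=ray(n,u,v); return e+d*D[int(round(v)),int(round(u))]
def proj(n,p):
    K,k1,e,R=cam(n); c=R.T@(np.array(p)-e); s=c[:2]/c[2]; s=s*(1+k1*(s@s)); return K[0,0]*s[0]+K[0,2],K[1,1]*s[1]+K[1,2]
def down(yaw):
    # tool y axis (closing line) at angle yaw deg from world x, z down
    a=np.radians(yaw); y=np.array([np.cos(a),np.sin(a),0]); z=np.array([0,0,-1.]); x=np.cross(y,z)
    return np.column_stack([x,y,z])
def shot(n,tag):
    I,D=ctrl.get_image(n); np.savez('pics/%s.npz'%tag,I=I,D=D); cv2.imwrite('pics/%s.png'%tag,cv2.cvtColor(I,cv2.COLOR_RGB2BGR)); return I,D
E
python3 - <<'E'
from h import *
for n in("top","side"):
    shot(n,n+'0'); m=ctrl.camera_model(n); print(m)
print(ctrl.read_orientation(),ctrl.read_time())
E
```

```text
pics
{'intrinsics': array([[458.25863511,   0.        , 283.60687007],
       [  0.        , 458.25863511, 208.33454373],
       [  0.        ,   0.        ,   1.        ]]), 'k1': -0.13110586094152388, 'eye': array([ 289.55385362,  -20.03311882, 1730.88970291]), 'attitude': array([[ 0.01465585, -0.99151706,  0.12914768],
       [-0.99986049, -0.01556777, -0.00605433],
       [ 0.00801351, -0.12904093, -0.99160689]])}
{'intrinsics': array([[432.7744047 ,   0.        , 277.23384918],
       [  0.        , 432.7744047 , 210.71179218],
       [  0.        ,   0.        ,   1.        ]]), 'k1': -0.07770747220799788, 'eye': array([  359.75478818, -1043.06509435,   916.90224818]), 'attitude': array([[ 0.99054322, -0.10007447,  0.09385746],
       [-0.13547259, -0.6051569 ,  0.78449494],
       [-0.02170942, -0.78979126, -0.61299141]])}
[[-9.66953125e-01  2.54953712e-01 -5.09339025e-04]
 [ 2.54954109e-01  9.66952646e-01 -9.91713885e-04]
 [ 2.39665581e-04 -1.08879892e-03 -9.99999379e-01]] 0.1
```

View pics/top0.png

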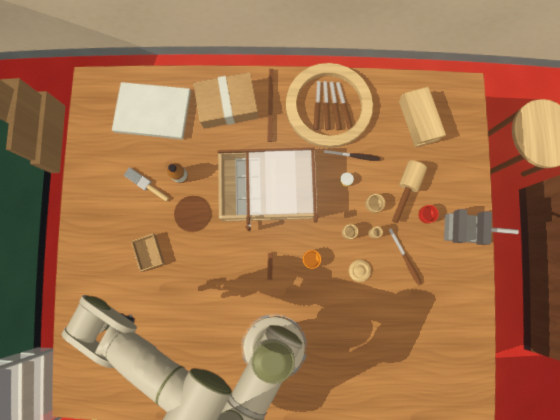

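View pics/side0.png

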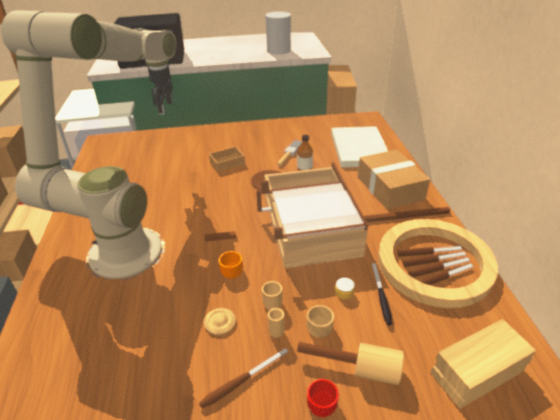

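The top view shows three wood cups near (375,203), (350,231) and (376,232). The lock spans about (219-315, 150-218) with the inner lid ajar, and the board is at (193,213). I'll zoom in next.

```bash
python3 - <<'E'
import cv2
t=cv2.imread('pics/top0.png')
cv2.imwrite('pics/z1.png',cv2.resize(t[140:285,205:395],None,fx=4.2,fy=4.1,interpolation=cv2.INTER_CUBIC))
s=cv2.imread('pics/side0.png')
cv2.imwrite('pics/z2.png',cv2.resize(s[160:350,200:400],None,fx=4,fy=3.15,interpolation=cv2.INTER_CUBIC))
E
```

```text
(no output)
```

View pics/z1.png

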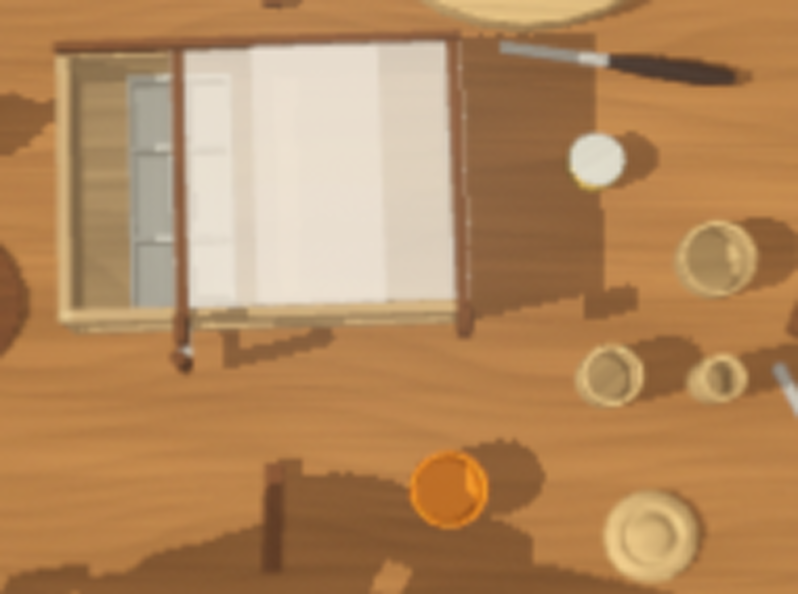

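View pics/z2.png

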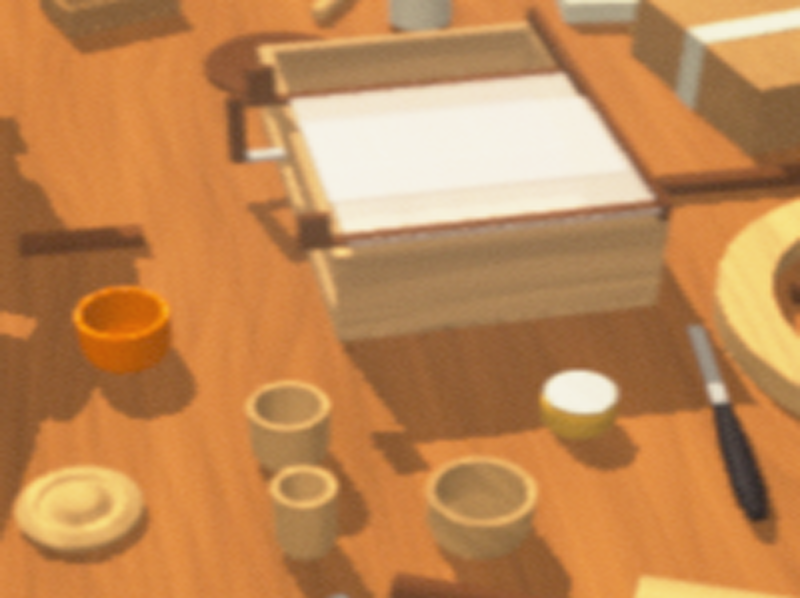

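Cups a, b and c are present and d is absent: a is at top (375.7,203), b at (350.5,231), and c has its rim at (377,232). The inner door is roughly 2/3 open with the tray partway. The outer door looks shut. Next I'll use depth for the heights.

```bash
cat >> h.py <<'E'
def cloud(n,D):
    K,k1,e,R=cam(n); v,u=np.mgrid[0:420,0:560]
    d=np.stack([(u-K[0,2])/K[0,0],(v-K[1,2])/K[1,1]],-1); s=d.copy()
    for _ in range(20): s=d/(1+k1*(s**2).sum(-1,keepdims=True))
    r=np.dstack([s,np.ones_like(s[...,0])])@R.T
    P=e+r*D[...,None]; P[D==0]=np.nan; return P
def cups(n,I,D,verbose=True):
    """wood cup rims: pixels at the rim's height"""
    P=cloud(n,D); out=[]
    return P
E
python3 - <<'E'
from h import *
for n in("top","side"):
    z=np.load(f'pics/{n}0.npz'); P=cloud(n,z['D']); I=z['I']
    print(n)
    X,Y,Z=P[...,0],P[...,1],P[...,2]
    for nm,(lo,hi),(x0,x1,y0,y1) in [('table',(-15,15),(300,600,-400,-100)),('tabs',(132,160),(280,520,-250,300)),('post',(90,131),(250,410,-200,300)),('cups',(25,95),(250,650,-450,-130))]:
        m=((Z>lo)&(Z<hi)&(X>x0)&(X<x1)&(Y>y0)&(Y<y1)).astype(np.uint8)
        if nm=='table': print(np.nanmedian(Z[m>0])); continue
        c,l,st,ce=cv2.connectedComponentsWithStats(m)
        for k in range(1,c):
            if st[k,4]>4: 
                q=P[l==k]; print(nm,st[k].tolist(),'mean',q.mean(0).round(),'min',q.min(0).round(),'max',q.max(0).round(), I[l==k].mean(0).round())
if 1:
  f=lambda X,Y,z:print((X,Y),onz('top',205+X/4.2,140+Y/4.1,z).round(1))
  print('a,b,c');f(717,258,50);f(611,374,62);f(722,378,74)
  print('lock corners FL, BL(runner), FR');f(60,322,106);f(57,48,126);f(460,312,106);f(460,35,126)
  print('tabs');f(465,335,152);f(183,345,152);print('post');f(183,362,116)
  print('tray mid left bay/walls');f(130,190,43)
  print('board');print(onz('top',193,213,6))
E
```

```text
top
-0.5547004149425447
tabs [314, 215, 4, 7, 27] mean [ 464. -141.  150.] min [ 453. -146.  142.] max [ 475. -135.  156.] [132.  89.  59.]
tabs [246, 217, 4, 7, 27] mean [452.  95. 149.] min [442.  90. 132.] max [463. 100. 158.] [130.  89.  58.]
cups [340, 173, 14, 13, 126] mean [ 628. -268.   34.] min [ 604. -292.   26.] max [ 650. -242.   43.] [216. 209. 190.]
cups [366, 194, 18, 19, 95] mean [ 536. -370.   44.] min [ 502. -403.   25.] max [ 569. -339.   56.] [193. 158. 103.]
cups [392, 213, 5, 10, 32] mean [ 479. -445.   45.] min [ 465. -450.   33.] max [ 499. -437.   60.] [139.  90.  53.]
cups [342, 224, 16, 16, 88] mean [ 427. -276.   53.] min [ 400. -302.   25.] max [ 453. -248.   70.] [197. 162. 107.]
cups [369, 227, 13, 12, 77] mean [ 424. -370.   57.] min [ 405. -389.   25.] max [ 442. -352.   82.] [193. 159. 104.]
cups [311, 250, 10, 18, 36] mean [ 330. -156.   48.] min [ 294. -167.   30.] max [ 356. -133.   59.] [211. 128.  40.]
side
0.2622807350090852
tabs [261, 180, 8, 8, 51] mean [459.  92. 145.] min [447.  86. 132.] max [469. 101. 156.] [130.  89.  58.]
tabs [274, 227
[... 707 characters left out ...]
, 308, 17, 26, 354] mean [ 429. -375.   55.] min [ 410. -392.   25.] max [ 449. -350.   77.] [186. 140.  83.]
cups [298, 341, 11, 6, 26] mean [ 481. -446.   49.] min [ 471. -450.   44.] max [ 495. -437.   51.] [162.  98.  54.]
a,b,c
(717, 258) [ 534.2 -373.6   50. ]
(611, 374) [ 426.2 -276.5   62. ]
(722, 378) [ 422.9 -371.8   74. ]
lock corners FL, BL(runner), FR
(60, 322) [460.8 199.2 106. ]
(57, 48) [700.6 207.5 126. ]
(460, 312) [ 475.  -140.8  106. ]
(460, 35) [ 717.7 -138.1  126. ]
tabs
(465, 335) [ 450.2 -141.6  152. ]
(183, 345) [438.1  90.7 152. ]
post
(183, 362) [426.8  92.9 116. ]
tray mid left bay/walls
(130, 190) [589.6 149.1  43. ]
board
[490.89553786 313.85612093   6.        ]
```

Measurements: lock centre is about (594.4, 31.7), turned +2.7°. Inner door is open ~100 mm, tray at ~153 mm, outer door shut. First I'll shut the inner door, then bring the tray to the outer end.

```bash
cat >> h.py <<'E'
C=np.array([594.4,31.7]); T=2.7
def L(x,y,z):
    a=np.radians(T); return np.array([C[0]+x*np.cos(a)-y*np.sin(a),C[1]+x*np.sin(a)+y*np.cos(a),z])
def toL(p):
    a=np.radians(T); d=np.array(p[:2])-C; return np.array([d[0]*np.cos(a)+d[1]*np.sin(a),-d[0]*np.sin(a)+d[1]*np.cos(a)])
YL=90+T
def ori(p,yaw):
    q0=ctrl.read_q(); best=None
    for y in(yaw,yaw+180):
        q=ctrl.ik(p,down(y))
        if q is not None and (best is None or abs(q[5]-q0[5])<best[0]): best=(abs(q[5]-q0[5]),down(y))
    if best is None: raise RuntimeError(('noik',p,yaw))
    return best[1]
def go(p,yaw): ctrl.move_to(p,ori(p,yaw))
def slide(x,y0,y1,z,over=14,w=14,op=42,slow=110,zup=60):
    """grip at lock (x,y0), slide along lock y to y1 and on until it meets its stop"""
    ctrl.set_gripper(op)
    go(L(x,y0,z+zup),YL); ctrl.move_l(L(x,y0,z),max_speed=150); ctrl.set_gripper(0)
    print('width',ctrl.read_gripper_width(),'t',ctrl.read_time())
    d=np.sign(y1-y0); yv=L(0,1,0)-L(0,0,0)
    F=lambda:-np.array(ctrl.read_wrist_force())@yv*d
    y=y1-4*d; ctrl.move_l(L(x,y,z),max_speed=slow); f0=F(); fs=[round(f0,1)]
    while (y-y1)*d<over:
        y+=2*d; ctrl.move_l(L(x,y,z),max_speed=60); f=F(); fs.append(round(f,1))
        if f>f0+10: break
    ctrl.set_gripper(op); ctrl.move_l(L(x,y,z+zup),max_speed=200)
    print('end y',y,'forces',fs,'t',ctrl.read_time())
E
python3 - <<'E'
from h import *
go(L(-138,68,235),YL); 
slide(-138,68,168,152)
slide(-159,69,-84,116)
go(L(-100,-84,300),YL) 
shot('side','side1'); shot('top','top1')
print(ctrl.read_q())
E
```

```text
width 8.134865139009815 t 3.7167
end y 172 forces [np.float64(-1.3), np.float64(-1.1), np.float64(-0.4), np.float64(0.1), np.float64(8.9)] t 6.6167
width 9.804223076297216 t 8.3417
end y -98 forces [np.float64(-0.5), np.float64(3.9), np.float64(1.0), np.float64(0.5), np.float64(-0.2), np.float64(6.0), np.float64(6.4), np.float64(9.4), np.float64(0.6), np.float64(0.6)] t 13.025
[-1.99432272e+01  1.27282947e+01  8.30768951e+01 -2.50860658e-03
  8.44086496e+01 -1.12625401e+02]
```

```bash
python3 - <<'E'
import cv2
s=cv2.imread('pics/side1.png');t=cv2.imread('pics/top1.png')
a=cv2.resize(s[140:290,210:360],(600,600),interpolation=cv2.INTER_CUBIC)
cv2.imwrite('pics/z3.png',a)
E
```

```text
(no output)
```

View pics/z3.png

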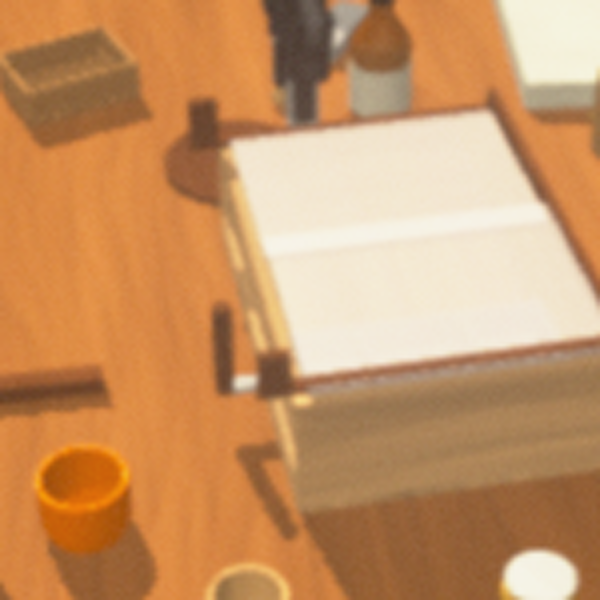

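The inner tab now sits at the lid's far end, and the tray post at about side px (265,217) is near the outer tab. I'll measure both precisely.

```bash
python3 - <<'E'
from h import *
for n in("top","side"):
    z=np.load(f'pics/{n}1.npz'); P=cloud(n,z['D']); I=z['I']; print(n)
    X,Y,Z=P[...,0],P[...,1],P[...,2]
    lx=np.zeros_like(X);ly=lx.copy(); a=np.radians(T); dx=X-C[0];dy=Y-C[1]; lx=dx*np.cos(a)+dy*np.sin(a); ly=-dx*np.sin(a)+dy*np.cos(a)
    for nm,(lo,hi),(x0,x1,y0,y1) in [('tabs',(132,160),(-160,-125,-190,190)),('post',(75,122),(-185,-140,-130,130))]:
        m=((Z>lo)&(Z<hi)&(lx>x0)&(lx<x1)&(ly>y0)&(ly<y1)).astype(np.uint8)
        c,l,st,ce=cv2.connectedComponentsWithStats(m)
        for k in range(1,c):
            if st[k,4]>3:
                w=l==k; print(nm,st[k].tolist(),'lx',lx[w].min().round(1),lx[w].max().round(1),'ly',ly[w].min().round(1),ly[w].max().round(1),'z',Z[w].max().round())
print('post top side',toL(onz('side',265.5,217.5,116)))
E
```

```text
top
tabs [314, 215, 4, 7, 27] lx -149.8 -128.2 ly -172.1 -160.7 z 156.0
tabs [217, 218, 5, 7, 31] lx -148.6 -128.1 ly 163.5 176.8 z 155.0
side
tabs [257, 164, 6, 8, 41] lx -144.2 -125.8 ly 158.4 180.2 z 155.0
tabs [274, 227, 8, 9, 60] lx -145.2 -126.0 ly -174.6 -159.8 z 154.0
post [263, 215, 6, 14, 68] lx -162.4 -146.9 ly -74.9 -57.4 z 119.0
post top side [-154.21497773  -69.41646212]
```

The inner door is shut, but the grip slipped at the tray's stop and the opening finger nudged the post back to ly ≈ -66. I'll push it with closed fingers until the stop, then open the outer door.

```bash
cat >> h.py <<'E'
def push(x,y0,y1,z,zup=60,over=16,fmax=8,lead=6):
    """push with shut fingers from lock y0; expect contact stop near finger y1"""
    ctrl.set_gripper(0); go(L(x,y0,z+zup),YL); ctrl.move_l(L(x,y0,z),max_speed=150)
    d=np.sign(y1-y0); yv=L(0,1,0)-L(0,0,0); F=lambda:-np.array(ctrl.read_wrist_force())@yv*d
    f0=F(); y=y1-lead*d; ctrl.move_l(L(x,y,z),max_speed=100); fs=[round(F()-f0,1)]
    while (y-y1)*d<over:
        y+=1.5*d; ctrl.move_l(L(x,y,z),max_speed=40); f=F()-f0; fs.append(round(f,1))
        if f>fmax: break
    ctrl.move_l(L(x,y-3*d,z),max_speed=100); ctrl.move_l(L(x,y-3*d,z+zup),max_speed=250)
    print('push end y',y,'forces',list(map(float,fs)),'t',ctrl.read_time()); return y
E
python3 - <<'E'
from h import *
push(-157,-30,-61,116)
shot('side','side2')
z=np.load('pics/side2.npz'); P=cloud('side',z['D'])
q=P[205:235,255:280].reshape(-1,3); l=np.array([toL(p) for p in q]); m=(q[:,2]>75)&(q[:,2]<122)&(l[:,0]<-140)&(l[:,0]>-185)
print(l[m].min(0),l[m].max(0),m.sum())
E
```

```text
push end y -70.0 forces [0.5, 0.4, -0.1, 0.3, 1.1, 0.3, -0.3, 0.5, 0.0, 6.8, 13.8] t 18.9417
[-162.73697772  -95.42505811] [-146.51993209  -75.59953622] 72
```

```bash
cat >> h.py <<'E'
def lockpts(tag,boxes):
    for n in("top","side"):
        z=np.load(f'pics/{n}{tag}.npz'); P=cloud(n,z['D']); Z=P[...,2]
        a=np.radians(T); dx=P[...,0]-C[0];dy=P[...,1]-C[1]; lx=dx*np.cos(a)+dy*np.sin(a); ly=-dx*np.sin(a)+dy*np.cos(a)
        for nm,(lo,hi),(x0,x1,y0,y1) in boxes:
            m=((Z>lo)&(Z<hi)&(lx>x0)&(lx<x1)&(ly>y0)&(ly<y1)).astype(np.uint8)
            c,l,st,ce=cv2.connectedComponentsWithStats(m)
            for k in range(1,c):
                if st[k,4]>5:
                    w=l==k; print(n,nm,st[k].tolist(),'lx',lx[w].min().round(1),lx[w].max().round(1),'ly',ly[w].min().round(1),ly[w].max().round(1),'z',Z[w].min().round(),Z[w].max().round())
TABS=('tabs',(132,160),(-160,-125,-190,190)); POST=('post',(75,122),(-185,-145,-130,130))
def findcup(tag,guess,h,r,cams=("top","side"),tol=6,rad=60,show=True):
    """rim centre: middle of the extent of points at rim height near guess"""
    out=[]
    for n in cams:
        z=np.load(f'pics/{n}{tag}.npz'); P=cloud(n,z['D']); Z=P[...,2]; I=z['I'].astype(int)
        m=(abs(Z-h)<tol)&(np.hypot(P[...,0]-guess[0],P[...,1]-guess[1])<rad)&(I[...,0]-I[...,2]>40)&(I[...,1]>100)
        q=P[m][:,:2]
        if len(q)<8: print(n,'few',len(q)); out.append([np.nan]*2); continue
        A=np.c_[2*q,np.ones(len(q))]; s=np.linalg.lstsq(A,(q**2).sum(1),rcond=None)[0]
        rr=np.sqrt(s[2]+s[:2]@s[:2]); mid=(q.min(0)+q.max(0))/2
        if show: print(n,'n',len(q),'circ',s[:2].round(1),'r',rr.round(1),'mid',mid.round(1),'ext',(q.max(0)-q.min(0)).round(1))
        out.append(mid)
    return np.nanmean(out,0)
E
python3 - <<'E'
from h import *
push(-138,-205,-14,152)
go(L(-100,60,330),YL)
shot('side','side3'); shot('top','top3')
lockpts('3',[TABS,POST,('traywall',(36,52),(-112,112,-160,-2)),('floor',(8,20),(-100,100,-160,-2))])
for g,h,r in(((537,-373),50,34),((429,-276),62,27),((426,-371),74,20)): print(findcup('3',g,h,r))
print(ctrl.read_time())
E
```

```text
push end y -8.0 forces [-0.2, 0.7, 0.3, -0.3, 0.1, 0.8, -0.1, 4.5, 13.6] t 25.0333
top tabs [266, 216, 4, 7, 23] lx -147.8 -126.7 ly -4.3 6.0 z 133.0 156.0
top post [289, 224, 5, 5, 19] lx -167.0 -153.7 ly -88.7 -74.4 z 93.0 122.0
top traywall [276, 155, 25, 43, 139] lx -46.4 111.9 ly -126.1 -35.7 z 36.0 51.0
top traywall [300, 163, 2, 7, 10] lx 60.0 81.7 ly -129.3 -124.8 z 37.0 49.0
top traywall [294, 173, 9, 26, 42] lx -51.1 43.7 ly -128.4 -101.1 z 36.0 51.0
top traywall [278, 199, 1, 6, 6] lx -71.0 -53.0 ly -38.2 -37.7 z 40.0 48.0
top traywall [302, 200, 1, 8, 8] lx -85.5 -58.0 ly -127.7 -126.3 z 37.0 47.0
top traywall [278, 206, 2, 8, 10] lx -104.5 -79.0 ly -40.4 -36.6 z 36.0 47.0
top floor [278, 161, 23, 14, 240] lx 48.1 99.6 ly -125.1 -41.2 z 8.0 20.0
top floor [301, 161, 8, 5, 17] lx 81.4 97.8 ly -158.1 -131.1 z 8.0 15.0
top floor [268, 163, 9, 18, 48] lx 27.2 94.0 ly -34.5 -3.9 z 8.0 16.0
top floor [302, 165, 7, 10, 23] lx 45.1 80.4 ly -157.2 -132.6 z 8.0 18.0
top floor [279, 176, 22, 21, 336] lx -37.4 40.2 ly -125.0 -42.4 z 8.0 20.0
top floor [306, 177, 4, 7, 13] lx 11.0 34.
[... 1195 characters left out ...]
z 9.0 20.0
side floor [304, 227, 25, 9, 128] lx -28.4 45.6 ly -61.1 -35.0 z 9.0 20.0
side floor [285, 231, 17, 8, 86] lx -90.2 -39.7 ly -62.6 -35.8 z 10.0 20.0
top n 54 circ [ 535.3 -372.7] r 31.4 mid [ 535.8 -371.3] ext [64.3 61. ]
side n 154 circ [ 539.6 -373.9] r 31.1 mid [ 539.8 -373.4] ext [64.6 68.3]
[ 537.7881211  -372.32291605]
top n 46 circ [ 426.4 -276.2] r 24.9 mid [ 427.2 -275.1] ext [51.9 52.7]
side n 125 circ [ 431.2 -276.8] r 24.9 mid [ 431.4 -275.2] ext [53.  57.3]
[ 429.2981691  -275.11642072]
top n 28 circ [ 424.6 -371.2] r 17.4 mid [ 423.8 -370.8] ext [37.  34.5]
side n 97 circ [ 429.1 -372.3] r 18.1 mid [ 429.  -371.2] ext [38.4 42. ]
[ 426.37493464 -370.97783098]
25.7583
```

View pics/top3.png

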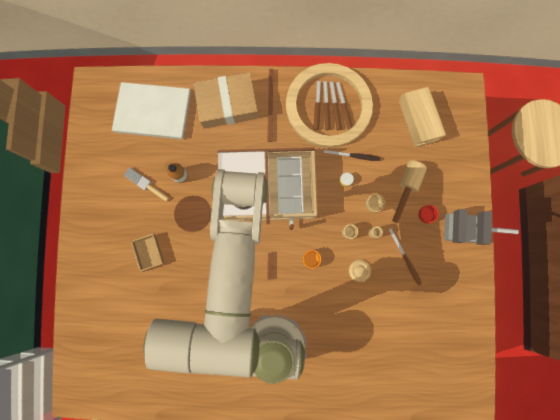

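Doors and tray stand as wanted: the outer tab is at ly 0, the post at -84, and the bays are visible at top px (278-301,161-213). The stops show a +2.5 mm y offset in the robot frame. Next I'll pick cup_c.

```bash
cat >> h.py <<'E'
C=np.array([594.4,34.2])
def at(p,z): return np.array([p[0],p[1],z])
def pick(p,ztcp,op,w,yaws,zup=110):
    """squeeze along each yaw in turn (centres the cup), lift with the last"""
    ctrl.set_gripper(op); go(at(p,ztcp+zup),yaws[0]); ctrl.move_l(at(p,ztcp),max_speed=180)
    for i,y in enumerate(yaws):
        if i: ctrl.set_gripper(op); go(at(p,ztcp),y)
        ctrl.set_gripper(w-20)
        print('grip width',round(ctrl.read_gripper_width(),1),'force',ctrl.read_grasp_force())
    ctrl.move_l(at(p,ztcp+zup+60),max_speed=250)
def put(p,zbase,dz,yaw,op,zhi,zup=110):
    """dz: TCP height above cup's underside; lower until at zbase, with a force watch"""
    go(at(p,zhi),yaw); ctrl.move_l(at(p,zbase+dz+25),max_speed=250); f0=ctrl.read_wrist_force()[2]
    ctrl.move_l(at(p,zbase+dz+4),max_speed=100); z=zbase+dz+4; fs=[ctrl.read_wrist_force()[2]-f0]
    while z>zbase+dz-3:
        z-=1; ctrl.move_l(at(p,z),max_speed=40); fs.append(ctrl.read_wrist_force()[2]-f0)
        if fs[-1]>5: break
    print('put z err',z-zbase-dz,'f',np.round(fs,1).tolist())
    ctrl.set_gripper(op); ctrl.move_l(at(p,z+zup),max_speed=250); print('t',ctrl.read_time())
E
python3 - <<'E'
from h import *
pick((426.4,-371),64,66,40,[T,YL])
shot('side','side4'); shot('top','top4')
p=L(75,-84,0)
s=cv2.imread('pics/side4.png'); u,v=map(int,proj('side',ctrl.read_position())); print(u,v)
cv2.imwrite('pics/z4.png',cv2.resize(s[max(0,v-60):v+60,u-60:u+60],(600,600),interpolation=cv2.INTER_CUBIC))
put(p,13,64,YL,66,260,zup=130)
E
```

```text
grip width 37.5 force 59.29593576933257
grip width 37.4 force 60.41034188121557
272 268
put z err -1 f [-0.0, -0.6, -1.1, 0.3, 3.6, 9.2]
t 37.3833
```

View pics/z4.png

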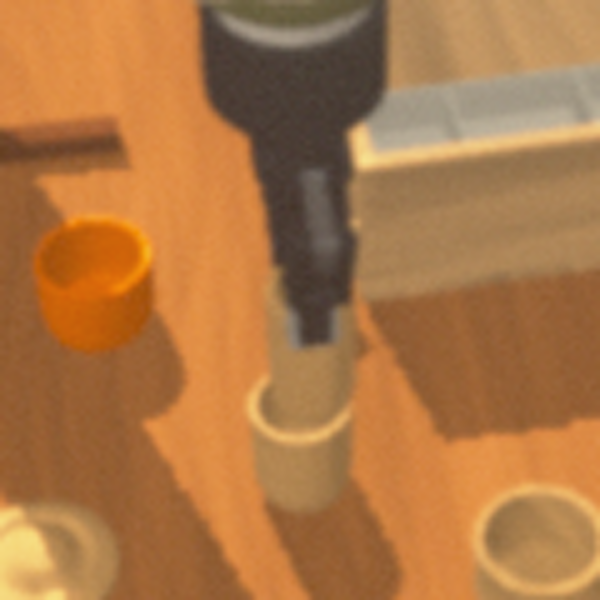

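cup_c is held squarely, with the fingertip at about side px (275,277) and a good part of the cup below it. I'll compute the tip setback, look again, then take cup_a.

```bash
python3 - <<'E'
from h import *
e,d=ray('side',212+312/5,208+346/5)
for y in(-391,-400): 
    p=e+d*(y-e[1])/d[1]; print('tip',p.round(1),'TCP z 234 -> ahead',(234-p[2]).round(1))
go(L(-100,60,330),YL); shot('side','side5'); shot('top','top5')
lockpts('5',[TABS])
a=findcup('5',(537,-373),50,34,show=False);b=findcup('5',(429,-275),62,27,show=False);print(a,b)
print('c lock',toL(findcup('5',L(75,-84,0),87,20,rad=30)))
E
```

```text
tip [ 427.5 -391.   225.1] TCP z 234 -> ahead 8.9
tip [ 426.6 -400.   234.7] TCP z 234 -> ahead -0.7
top tabs [266, 216, 4, 7, 24] lx -148.0 -126.3 ly -7.0 3.4 z 133.0 156.0
side tabs [257, 164, 6, 7, 40] lx -144.2 -125.9 ly 156.1 171.7 z 133.0 155.0
side tabs [265, 192, 7, 9, 49] lx -144.7 -125.3 ly -11.5 4.2 z 133.0 154.0
[ 537.64757046 -372.32009329] [ 429.35711712 -275.53212992]
top n 32 circ [672.3 -46.5] r 17.9 mid [672.4 -47.4] ext [38.8 36.8]
side n 62 circ [677.3 -46.9] r 18.2 mid [677.1 -47.9] ext [38.  43.6]
c lock [ 76.39803614 -85.56758671]
```

The tip reach looks shorter than nominal at this opening, so I'll touch the bench at the three openings that matter.

```bash
python3 - <<'E'
from h import *
p=(535,-240); go(at(p,70),YL)
for w in(66,52,38):
    ctrl.set_gripper(w); z=32. ; ctrl.move_l(at(p,z),max_speed=150); f0=ctrl.read_wrist_force()[2]
    while z>0:
        z-=1.5; ctrl.move_l(at(p,z),max_speed=60)
        f=ctrl.read_wrist_force()[2]-f0
        if f>5: break
    print(w,ctrl.read_gripper_width(),'tip ahead',z,f); ctrl.move_l(at(p,45),max_speed=200)
print(ctrl.read_time())
E
```

```text
66 65.94353163109844 tip ahead -1.0 0.4799433417626163
52 52.004182181800054 tip ahead -1.0 6.43635220072605
38 37.87718083993349 tip ahead 0.5 12.892802423747458
59.1417
```

By touch, the tips stand about level with the TCP at these openings (which explains the marginal post grip), so I'll use that from now on. Next are cup_a and cup_b.

```bash
python3 - <<'E'
from h import *
pick((537.6,-372.3),35,84,68,[T])
put(L(0.5,-84,0),13,35,YL,82,230)
go(L(-100,60,300),YL); shot('side','side6'); shot('top','top6')
print('a lock',toL(findcup('6',L(0,-84,0),63,34,rad=45)))
b=findcup('6',(429,-275),62,27); print(b)
E
```

```text
grip width 64.5 force 67.31397097930312
put z err 1 f [0.5, -0.7, -0.3, 8.3]
t 66.8833
top n 52 circ [593.6 -50.6] r 31.8 mid [592.9 -50.8] ext [64.9 63. ]
side n 102 circ [598.9 -51.4] r 31.6 mid [598.6 -49.2] ext [65.6 68.1]
a lock [ -2.66124821 -84.17507058]
top n 47 circ [ 426.1 -276.1] r 25.0 mid [ 427.1 -275.6] ext [51.9 51.8]
side n 115 circ [ 431.4 -276.8] r 25.0 mid [ 431.5 -277.2] ext [53.  56.9]
[ 429.29384417 -276.37311272]
```

```bash
python3 - <<'E'
from h import *
pick((429.3,-276),49,76,54,[T,YL])
put(L(-75,-84,0),13,49,YL,74,240)
go(L(-138,35,230),YL); shot('side','side7'); shot('top','top7')
print('b lock',toL(findcup('7',L(-75,-84,0),75,27,rad=40)))
push(-138,35,-157.5,139)
go(L(-160,-112,200),YL)
shot('side','side8'); shot('top','top8')
lockpts('8',[TABS,POST])
t=cv2.imread('pics/side8.png'); cv2.imwrite('pics/z8.png',cv2.resize(t[130:290,220:380],(600,600),interpolation=cv2.INTER_CUBIC))
E
```

```text
grip width 51.4 force 60.67810734239174
grip width 52.2 force 61.66744228452444
put z err 0 f [0.0, 0.3, 0.8, -0.4, 7.4]
t 77.6833
top n 42 circ [520.8 -53.8] r 24.9 mid [521.9 -53.2] ext [52.2 51.1]
side n 86 circ [526.  -54.1] r 25.1 mid [526.  -53.5] ext [54.1 53.9]
b lock [-74.46480495 -84.13144283]
push end y -153.0 forces [15.5, 23.4] t 82.825
top tabs [217, 217, 5, 8, 31] lx -149.3 -125.4 ly 160.9 174.4 z 133.0 156.0
side tabs [274, 227, 8, 10, 63] lx -145.4 -125.0 ly -179.1 -158.8 z 132.0 155.0
side post [264, 219, 6, 14, 71] lx -162.7 -147.2 ly -93.5 -78.7 z 75.0 119.0
```

View pics/z8.png

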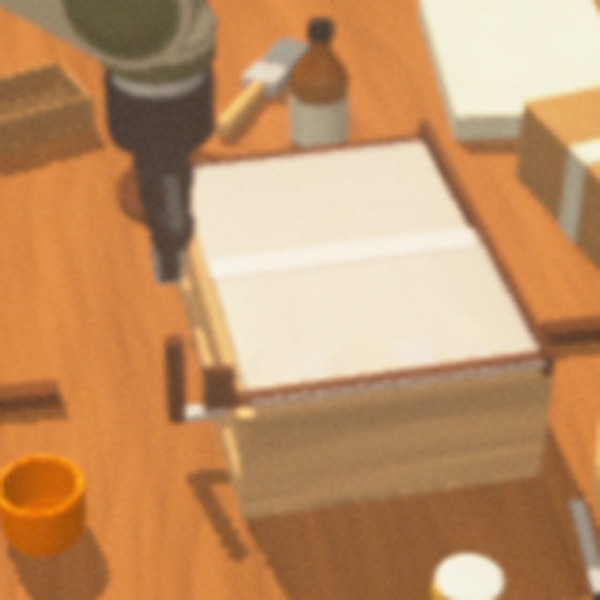

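The outer door is shut (tab at ly -169) and the post is at the outer end. Next I'll send the tray across, then open the inner door.

```bash
python3 - <<'E'
from h import *
push(-160,-112,68,100,lead=10)
go(L(-145,205,215),YL)
shot('side','side9'); shot('top','top9'); lockpts('9',[TABS,POST])
E
```

```text
push end y 64.0 forces [-0.6, 0.7, 0.9, 2.4, 11.1] t 87.7667
top tabs [314, 215, 4, 7, 27] lx -149.9 -128.1 ly -174.6 -163.2 z 139.0 158.0
top post [242, 225, 5, 6, 22] lx -167.4 -151.9 ly 75.2 90.2 z 78.0 121.0
side tabs [257, 164, 6, 8, 40] lx -143.7 -125.8 ly 156.3 175.1 z 133.0 154.0
side tabs [274, 227, 8, 9, 60] lx -144.9 -125.4 ly -177.1 -164.0 z 132.0 155.0
side post [256, 187, 5, 14, 62] lx -162.1 -147.6 ly 72.1 89.8 z 75.0 120.0
```

```bash
python3 - <<'E'
from h import *
push(-138,205,14,139,lead=10)
go(L(-180,-60,330),YL)
shot('side','side10'); shot('top','top10'); lockpts('10',[TABS,POST])
for nm,x,h,rad in(('a',0,63,45),('b',-75,75,38),('c',75,87,30)): print(nm,toL(findcup('10',L(x,84,0),h,0,rad=rad)))
I=np.load('pics/top10.npz')['I'].astype(int)
m=((I.sum(2)<330)).astype(np.uint8); m[:,:165]=0;m[:,222:]=0;m[:190]=0;m[240:]=0
c,l,st,ce=cv2.connectedComponentsWithStats(m)
for k in range(1,c):
    if st[k,4]>100: print(st[k],ce[k],onz('top',*ce[k],6),onz('top',st[k][0]+st[k][2]/2-.5,st[k][1]+st[k][3]/2-.5,6))
cv2.imwrite('pics/z10.png',cv2.resize(cv2.imread('pics/top10.png')[130:280,150:330],(720,600),interpolation=cv2.INTER_CUBIC))
E
```

```text
push end y 18.0 forces [0.5, 1.1, 0.8, 2.6, 12.1] t 93.15
top tabs [314, 215, 4, 7, 21] lx -150.5 -128.8 ly -174.4 -163.8 z 145.0 159.0
top post [242, 225, 5, 6, 21] lx -166.9 -152.2 ly 75.5 90.1 z 75.0 120.0
side tabs [265, 192, 7, 8, 49] lx -144.2 -125.4 ly -11.2 4.4 z 134.0 155.0
side tabs [274, 227, 8, 9, 63] lx -145.3 -125.4 ly -178.6 -161.2 z 133.0 155.0
side post [256, 187, 5, 14, 61] lx -162.0 -147.2 ly 72.1 91.6 z 75.0 119.0
top n 56 circ [586.1 116.9] r 32.1 mid [586.  117.5] ext [63.9 67.2]
side n 46 circ [592.2 120.6] r 28.7 mid [591.7 136.8] ext [63.  35.7]
a [-1.16649605 93.08203146]
top n 39 circ [513.6 113.8] r 24.8 mid [513.7 114.4] ext [48.6 51.6]
side n 47 circ [518.4 113.5] r 24.2 mid [518.9 119.8] ext [53.4 42.6]
b [-74.11548017  86.45566445]
top n 35 circ [664.9 121.3] r 18.0 mid [665.3 121.3] ext [39. 37.]
side n 55 circ [669.7 120.6] r 17.9 mid [669.6 120.6] ext [38.3 41.6]
c [77.0248831  83.24879048]
[ 174  195   39   37 1100] [192.41909091 213.39636364] [489.34164298 316.0252902    6.        ] [490.89553786 313.85612093   6.        ]
```

View pics/z10.png

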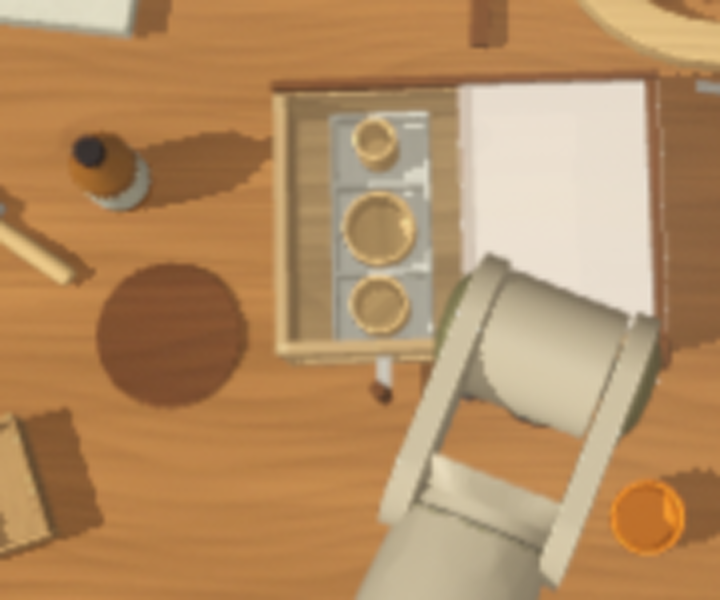

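All three cups stand in the packing-side tray, with zoom positions c (375,140), a (378,228), b (378,304). The board centre is zoom (171,335), about world (492,315). Next I'll place a and nest b.

```bash
cat >> h.py <<'E'
B=(492.,315.5)
def nest(p,zbase,dz,yaw,op,zhi,zup=120,zin=48,fmax=7):
    go(at(p,zhi),yaw); z=zbase+dz+zin; ctrl.move_l(at(p,z),max_speed=250); f0=ctrl.read_wrist_force()[2]; fs=[]
    while z>zbase+dz-3:
        z-=3 if z>zbase+dz+4 else 1
        ctrl.move_l(at(p,z),max_speed=80); fs.append(round(float(ctrl.read_wrist_force()[2]-f0),1))
        if fs[-1]>fmax: break
    err=z-zbase-dz; print('nest err',err,fs,'t',ctrl.read_time())
    if err>3.5: return False
    ctrl.set_gripper(op); ctrl.move_l(at(p,z+zup),max_speed=250); return True
E
python3 - <<'E'
from h import *
pick(L(-2.5,84,0),48,82,68,[YL])
put(B,6,35,YL,84,225,zup=10)
z=ctrl.read_position()[2]-10; go(at(B,z),T); ctrl.set_gripper(48); print(ctrl.read_gripper_width()); ctrl.set_gripper(84); ctrl.move_l(at(B,150),max_speed=250)
pick(L(-75,84,0),62,74,54,[YL])
ok=nest(B,11,49,YL,66,240)
print(ok,ctrl.read_wrist_force(),ctrl.read_time())
E
```

```text
grip width 64.0 force 66.9009835459292
put z err 1 f [-0.3, -0.5, 1.1, 10.6]
t 101.0417
65.75121976112354
grip width 51.6 force 61.16920832544565
nest err 1 [-1.1, -0.2, 0.4, -0.6, 0.7, -0.2, -0.5, -0.4, -0.2, -0.5, -0.5, -0.8, 0.2, 0.0, -0.1, 0.1, 7.1] t 112.7333
True [-0.36081124 -0.90988172 -1.23226126] 113.6583
```

```bash
python3 - <<'E'
from h import *
pick(L(75,84,0),76,60,40,[YL])
ok=nest(B,16,63,YL,54,260)
print(ok)
if ok:
    go(L(-138,-30,230),YL)
    shot('side','side11'); shot('top','top11')
    for nm,h in(('a',56),('b',73),('c',90)): print(nm,findcup('11',B,h,0,rad=45,tol=5))
    s=cv2.imread('pics/side11.png');t=cv2.imread('pics/top11.png')
    cv2.imwrite('pics/z11.png',np.hstack([cv2.resize(s[120:220,220:320],(400,400),interpolation=3),cv2.resize(t[165:265,145:245],(400,400),interpolation=3)]))
E
```

```text
grip width 37.2 force 60.23038661107421
nest err 1 [0.3, -0.8, -0.9, 0.1, 0.6, -0.3, -0.1, -0.3, 0.5, 0.3, -0.0, 0.8, -0.2, -0.2, -0.1, 0.6, 8.1] t 122.7833
True
top n 60 circ [486.5 314. ] r 28.6 mid [487.2 314. ] ext [64.2 64.5]
side n 29 circ [493.2 313.6] r 31.0 mid [493.7 309.9] ext [64.4 44.8]
a [490.43060065 311.93994217]
top n 49 circ [489.8 312.4] r 23.6 mid [490.6 312.3] ext [51.7 52.2]
side few 5
b [490.59083536 312.29232423]
top n 31 circ [491.1 312.5] r 18.3 mid [492.1 312.7] ext [37.2 38.1]
side few 0
c [492.12587435 312.69789876]
```

View pics/z11.png

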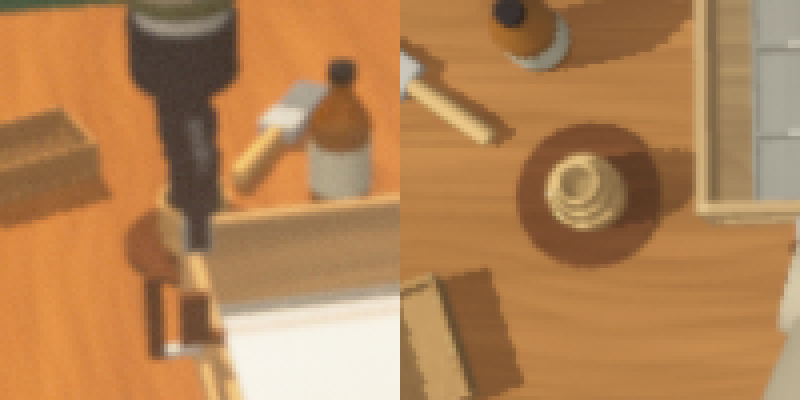

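The nest is stacked and upright on the board (right half, about (578,185)). Now I'll shut the inner door, then return the tray.

```bash
python3 - <<'E'
from h import *
push(-138,-32,154,139,lead=10)
push(-160,112,-68,100,lead=10)
go(L(-250,-60,330),YL)
shot('side','side12'); shot('top','top12'); lockpts('12',[TABS,POST])
for nm,h in(('a',56),('b',73),('c',90)): print(nm,findcup('12',B,h,0,rad=45,tol=5,show=False))
cv2.imwrite('pics/z12.png',np.hstack([cv2.resize(cv2.imread('pics/%s12.png'%n)[130:330,a:a+200],(400,400),interpolation=3) for n,a in(('side',200),('top',150))]))
E
```

```text
push end y 150.0 forces [-0.3, 0.8, 0.6, 4.0, 12.6] t 129.95
push end y -64.0 forces [-1.3, 1.3, 0.2, 1.5, 9.8] t 134.55
top tabs [314, 215, 4, 7, 26] lx -149.9 -128.2 ly -174.5 -163.0 z 140.0 158.0
top tabs [217, 218, 5, 7, 29] lx -149.1 -128.6 ly 160.7 174.3 z 134.0 156.0
top post [289, 224, 5, 5, 19] lx -168.1 -153.7 ly -91.0 -76.8 z 79.0 120.0
side tabs [257, 164, 6, 8, 40] lx -144.0 -126.3 ly 156.2 171.7 z 132.0 156.0
side tabs [274, 227, 8, 9, 62] lx -145.2 -125.1 ly -177.1 -161.8 z 133.0 156.0
side post [264, 219, 6, 14, 68] lx -162.6 -146.7 ly -96.8 -77.3 z 75.0 119.0
a [494.59694758 310.15672363]
b [494.13594519 311.22487842]
c [494.39058062 313.18037614]
```

View pics/z12.png

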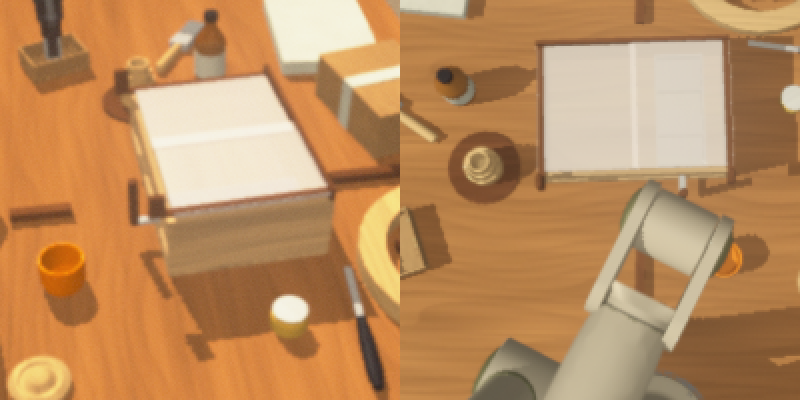

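Both doors are shut, the tray is at its outer end, the nest stands on the board, and the arm is clear.

```bash
python3 -c "
from workcell import ctrl
print(ctrl.job_done())"
```

```text
the job is handed in; nothing more can be done
None
```

I handed the job in at about 135 s: cups a, b and c (d was absent) went through the lock in one load and are nested upright on the board, with both doors shut and the empty tray back at its outer end.

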